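# Screw the cap back on the sanitiser can

### The job

Pick up the red screw cap and set it level on the open neck of the white can. Pressing only lightly, turn it backwards (anticlockwise seen from above) until you feel the thread drop into place, then screw it down clockwise until its rim is fully home on the neck's collar, snug but not overtightened, and let go. Never force the thread, and leave everything else on the bench where it is.

Things in the scene. Friction and masses are not known exactly. Their poses are not given: they have to be found in the camera images.
- cap: Red ribbed screw cap, loose, standing open side down: round, 57.4 mm across, 27 mm high, about 80 g. Origin: centre of its open rim; z points up through its closed top. Inside: four lugs (each 2.2 mm high and 22 degrees long, 90 degrees apart, mid-height 4.5 mm above the rim) reaching in to 22 mm from the axis, and a springy rubber seal under the top. Home at about 0.3 N m, overtightened from 0.8 N m
- collar (a point): Centre of the flat collar (62 mm across) at the foot of the can's neck, where the cap's rim finally rests; z up. Rim height above it: 6.4 to 12.4 mm while the lugs ride on top of the thread, 6.4 mm just after the drop, 0 when home, about 120 degrees clockwise later. From 2.5 mm down the seal pushes back 6 N per mm. The neck, and this point, sink about 0.1 mm per N of downward push
- thread (a point): On the neck's axis, 14 mm above the collar, level with the middle of the thread starts. Right-handed four-start thread, 49.4 mm across, 24 mm rise per turn, each thread half a turn long. The angle of the starts varies and is not measured. Turned backwards the cap rises until, within a quarter turn, its lugs run off the starts and it can drop 6 mm; then it has 1.6 mm axial play in the thread
- lip (a point): Centre of the neck's open lip, 20.5 mm above the collar; z up. The neck is 42 mm across, tapering over its top 4 mm to 37 mm at the lip
- can: White 5-litre plastic can, full, fixed in its grey drip tray (170 x 235 x 22 mm). Origin: centre of the tray's underside. Can 135 mm along x, 200 mm along y; neck at x = 0, y = -55 mm, collar 211 mm above the bench; top round the neck 191 mm, a boss 76 mm across there 202 mm above the bench; moulded handle along y from -15 to +96 mm, its top 190 mm above the bench
- dosing_cup: Bystander: white dosing cup, 68 mm across, 85 mm high, origin under its centre
- tape_roll: Bystander: blue roll of tape lying flat, 92 mm across, 22 mm high, origin under its centre
- small_cap: Bystander: small blue bottle cap, 38 mm across, 17 mm high, not the can's, origin under its centre
- knife: Bystander: harvest knife lying flat along its x, about 250 mm long and 18 mm high, wooden handle at -x, origin near the middle
- brush: Bystander: hand brush lying along its x, about 200 mm long, origin under its middle
- spray_bottle: Bystander: white bottle with a green cap, 72 mm across, 190 mm high, origin under its centre

How it is judged:
On the way, in this order (a step that is already met when the one before it is completed fails the run):
1. the cap sits level on the neck and, turned backwards in light contact, has ridden up to the thread starts (rim 11.7 to 12.8 mm above the collar) (horizontal distance between cap and collar below 0.003 m and angle between cap's own z axis and vertical below 0.08 rad and z of cap in the frame of collar between 0.0117 and 0.0128 m and contact force between cap and can above 0.3 N), for 0.06 s.
2. the thread has dropped into place (rim less than 7.5 mm above the collar, level) (horizontal distance between cap and collar below 0.003 m and angle between cap's own z axis and vertical below 0.08 rad and z of cap in the frame of collar below 0.0075 m).
At the end, for the whole second after the job is handed in: the cap is screwed home on the can's neck: rim within 1 mm of the collar, within 3 mm of its axis, level within 0.04 rad, at rest and released (z of cap in the frame of collar below 0.001 m and horizontal distance between cap and collar below 0.003 m and angle between cap's own z axis and vertical below 0.04 rad and linear speed of cap below 0.01 m/s and angular speed of cap below 0.1 rad/s); the robot touches nothing.
It fails at once if the thread is forced: cap and can press on one another with more than 30 N while the rim is still over 3 mm above the collar (contact force between cap and can above 30 N and z of cap in the frame of collar above 0.003 m).
It fails at once if the cap is overtightened: cap and can press on one another with more than 240 N in all (contact force between cap and can above 240 N).
It fails at once if a bystander is moved by more than 20 mm (distance of any of dosing_cup, tape_roll, small_cap, knife, brush, spray_bottle from where it was at the start of the episode above 0.02 m).
It also fails if it takes over 59 s, if anything falls off the work surface, if the arm or the gripper's body presses on something with over 40 N, if the wrist force passes 120 N, or if a joint passes its speed limit or range.

### The arm

A 6-joint arm with a two-finger parallel gripper is mounted at the origin on the work surface. World frame = base frame: x ahead of the robot, y to its left, z up, the work surface at z = 0. Lengths are in m, angles in rad, forces in N, time in s.
With the tool pointing down it reaches from about 0.325 to 0.775 m from the base axis. Payload 9.3 kg.
Tool frame: the origin (TCP) lies on the mounting face of the last link; the fingertips stand 173 mm ahead of it and the grasp point (between the pads) lies 155 mm ahead of it; z points along the fingers, x is the direction in which the jaws open and shut, and the axes are right-handed (so a half turn about z gives the same grasp; the last joint's range is limited). The gripper opens to 85 mm and grips with 20 to 120 N. Pads are 22 mm wide; open, the fingers measure 114 mm over their backs; the gripper's body (76 mm by 85 mm) begins 54 mm behind the grasp point. The pads swing forward as they close: fully open they stand 13 mm farther back than shut.
Start: joints at [-1.389, 0.259, 0.021, 1.334, 0, 1.418], TCP at [0.181, -0.519, 0.405] pointing down, gripper open.
Joint ranges: [-3.04, 3.04], [-0.91, 1.82], [-1.04, 1.36], [-1.92, 1.95], [-1.52, 1.45], [-3.14, 3.14]. Speed limits (rad/s): [2.22, 2.22, 2.79, 3.14, 3.14, 3.14].

### API

Orientations are given as a unit quaternion [w, x, y, z].
In Python, from cell import * gives the robot as it stands.
- The arm moves only by the tool play_rows, never from a script. Its argument "moves" is a list of rows, each a list of 6 numbers: the shift along the tool's x, y, z in mm, then the turn, a rotation vector about the tool's x, y, z in rad. In form: [[dx, dy, dz, rx, ry, rz], ...]. A call has 1 to 20 rows; each row shifts and turns the pose as measured when the row begins, along the tool's axes as they then stand; what a row does not reach is not made up. A row lasts 1/12 s, in which the tool goes at most 41.7 mm and 7.16 degrees, less where a joint would pass 70% of its speed; a pose out of reach is approached as far as the arm can. A call is refused whole if a number of a shift passes 41.7 or a number of a turn 0.125, either way. A call with a gripper value outside its range is refused whole. "fingers" is the finger opening in mm, from 0 to 85.4, set as the call begins (left out, the last holds). The fingers move at their own pace and stop on an object; the grip force is fixed at half the most. Time passes only in rows, so rows that do not move let the fingers close. It gives the time, the measured TCP pose, the force and the opening at its end, in the units of the state.
- get_obs(): the state, without advancing time (a new reading comes with each control period).
- snapshot(name): name is "scene" or "top"; returns a dict with "img" (420x560x3 uint8, red, green, blue), "fx", "fy", "cx", "cy" (pixels), "D" ([k1, k2, p1, p2, k3] as OpenCV has them; the pictures are not rectified), "cam_to_world" (4x4, takes a point from camera to world coordinates). Camera axes: x right, y up, looking along -z (the intrinsics and any distortion apply to the point x, -y, -z); pixel columns grow to the right and rows downward; lengths in m; the calibration is good to about 2 mm. A picture is of the moment at which its call begins. There is no depth.
- sign_off(): hands the job in, once; it reports no verdict.
The state is a dict: "clock": time; "qpos": joint angles; "dq": joint speeds; "tau": joint torques, N m; "position": TCP position; "tcp_rot": TCP orientation; "force": force on the tool from outside, world axes, zero at the start; "moment": the same for the moment, N m; "opening": finger opening in m.
Only numpy, scipy, OpenCV 4.12 (cv2) and the standard library are available. Lean on these libraries where they do the work, as an engineer would, in place of code of your own. Each camera call takes 0.05 s, during which the arm holds its last target. There are 200 camera calls.

## Working session

There is one attempt and no reset: what is moved stays moved. The work goes in short steps, Python scripts to look and compute and a tool call to move; the robot and the scene stay as the last step left them, time stands still between calls to the robot, and variables do not carry over. Pictures are saved under pics/ and viewed, about 8 in all and at most 12, crops included, and the job is handed in when it is done.

Besides the shell and the picture viewer there is one more tool, called after ">>>" in YAML: its name, and indented under it one key for each argument. play_rows: Moves the arm, as the interface text tells. Its arguments: {"type":"object","properties":{"moves":{"type":"array"},"fingers":{"type":"number"}},"required":["moves"]}

```bash
mkdir -p pics
cat > h.py <<'E'
import numpy as np, cv2
from cell import *
def save(s,fn): cv2.imwrite('pics/'+fn,cv2.cvtColor(s['img'],cv2.COLOR_RGB2BGR))
def ray(s,u,v):
    K=np.array([[s['fx'],0,s['cx']],[0,s['fy'],s['cy']],[0,0,1]])
    p=cv2.undistortPoints(np.array([[[u,v]]],float),K,np.array(s['D'],float))[0,0]
    T=np.array(s['cam_to_world']); return T[:3,3],T[:3,:3]@np.array([p[0],-p[1],-1])
def onz(s,u,v,z):
    o,d=ray(s,u,v); return o+d*(z-o[2])/d[2]
def proj(s,P):
    T=np.array(s['cam_to_world']);p=T[:3,:3].T@(np.array(P)-T[:3,3])
    p=np.array([[p[0],-p[1],-p[2]]])
    K=np.array([[s['fx'],0,s['cx']],[0,s['fy'],s['cy']],[0,0,1]])
    return cv2.projectPoints(p,np.zeros(3),np.zeros(3),K,np.array(s['D'],float))[0].ravel()
E
python3 - <<'E'
from h import *
ims=[]
for n in('scene','top'):
    s=snapshot(n);ims.append(s); save(s,n+'0.png')
    print(n,s['fx'],s['D'],np.round(s['cam_to_world'],3).tolist())
    hsv=cv2.cvtColor(s['img'],cv2.COLOR_RGB2HSV);h=hsv[...,0]
    m=(((h<8)|(h>172))&(hsv[...,1]>120)&(hsv[...,2]>60)).astype(np.uint8)
    k,l,st,c=cv2.connectedComponentsWithStats(m)
    for i in range(1,k):
        if st[i,4]>40: print(st[i],c[i],onz(s,*c[i],.027 if n=='top' else .0135))
print(get_obs())
E
```

```text
scene 397.5044288564218 [-0.01079109  0.          0.          0.          0.        ] [[0.714, -0.476, 0.514, 1.102], [0.7, 0.494, -0.516, -0.605], [-0.009, 0.728, 0.685, 0.934], [0.0, 0.0, 0.0, 1.0]]
[376  92   9   9  42] [380.23809524  95.71428571] [0.20863539 1.02671792 0.0135    ]
[405 108  11   9  73] [410.52054795 112.5890411 ] [0.3994687  0.98430112 0.0135    ]
[370 113  19  10 100] [378.81 118.38] [0.3239474 0.8409885 0.0135   ]
[214 278  20  21 327] [223.55351682 287.99082569] [ 0.5287671  -0.23788478  0.0135    ]
[ 322  298   65   62 1885] [354.51087533 330.72679045] [ 0.8711298  -0.09040817  0.0135    ]
top 397.31464174627627 [-0.0953979  0.         0.         0.         0.       ] [[0.031, 0.994, -0.1, 0.411], [-0.999, 0.032, 0.012, 0.004], [0.016, 0.1, 0.995, 1.281], [0.0, 0.0, 0.0, 1.0]]
[295  79  35  51 642] [310.06542056 106.91588785] [ 0.85984963 -0.08185902  0.027     ]
[ 78 158  14  10  62] [ 84.88709677 162.38709677] [0.652949   0.64834305 0.027     ]
[ 17 187  14  10  72] [ 23.29166667 190.90277778] [0.55290344 0.85498544 0.027     ]
[ 64 187   9  13  71] [ 68.21
[... 553 characters left out ...]
468 0.027     ]
{'clock': 0.1, 'qpos': array([-1.38861785e+00,  2.59129708e-01,  2.08394886e-02,  1.33370246e+00,
        3.00115695e-05,  1.41818752e+00]), 'dq': array([ 9.32618450e-05, -1.35113146e-03,  1.45521773e-03,  5.90193175e-04,
        2.35524407e-03, -8.58678815e-04]), 'tau': array([ 5.83105342e-03, -5.56693304e+01,  3.45070446e+01,  1.16768398e-02,
       -3.66916038e-05, -8.86831685e-06]), 'position': array([ 0.18069849, -0.51941975,  0.40413058]), 'tcp_rot': array([-4.27441475e-04,  8.15036128e-01, -5.79409831e-01, -4.18729177e-04]), 'force': array([ 1.07265478, -0.96869926,  0.29451296]), 'moment': array([ 0.03011603, -0.02673698,  0.00751243]), 'opening': 0.08542170067021787}
```

View pics/scene0.png

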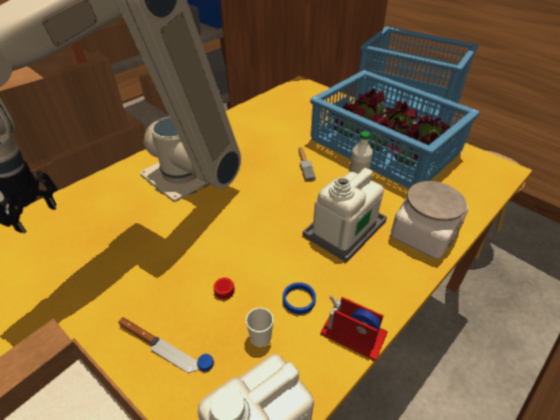

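View pics/top0.png

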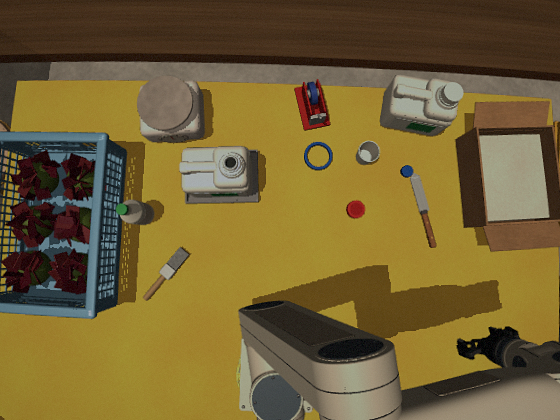

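The scene view shows the red cap at (224,288) and the can's neck at (343,184). The top view shows the cap at (355,209) and the neck at about (233,163). The can stands in its tray, and its handle points toward -u, which is +y.

Run:
```python
import cv2,numpy as np
a=cv2.imread('pics/top0.png');b=cv2.imread('pics/scene0.png')
f=lambda i,u,v,r:cv2.resize(i[v-r:v+r,u-r:u+r],(400,400),interpolation=cv2.INTER_CUBIC)
cv2.imwrite('pics/c1.png',np.hstack([f(a,233,163,25),f(b,343,190,25)]))
```

```text
(no output)
```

View pics/c1.png

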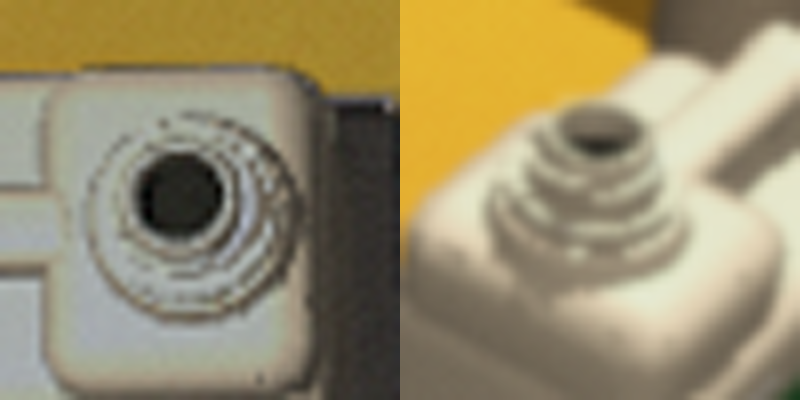

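The crop shows the dark lip opening centred near crop (180,195) in the top view and (203,128) in the scene view. The outer ring round it is the boss and collar.

Run:
```python
from h import *
t=snapshot('top');s=snapshot('scene')
g=cv2.cvtColor(t['img'],cv2.COLOR_RGB2GRAY)
def dark(s,u0,v0,r,th):
    g=cv2.cvtColor(s['img'],cv2.COLOR_RGB2GRAY).astype(float)[v0-r:v0+r,u0-r:u0+r]
    m=(g<th).astype(np.uint8);k,l,st,c=cv2.connectedComponentsWithStats(m)
    i=1+np.argmax(st[1:,4]);return c[i]+[u0-r,v0-r],st[i]
for th in(70,100,130):
    c,st=dark(t,230,162,9,th);print('top hole',c,st[4],onz(t,*c,.2315))
print('boss by eye',onz(t,208+192/8-.5,138+218/8-.5,.202))
for v in (180,181,182):
    print('scene lip',onz(s,318+202/8-.5,v,.2315))
# tray: dark bottom; cap
for n,S,z in(('top',t,.027),('scene',s,.027)):
    hsv=cv2.cvtColor(S['img'],cv2.COLOR_RGB2HSV);h=hsv[...,0];H=np.uint8(((h<8)|(h>172))&(hsv[...,1]>120)&(hsv[...,2]>60))
    k,l,st,c=cv2.connectedComponentsWithStats(H)
    for i in range(1,k):
        if 200<st[i,4]<400 and 200<c[i][0]<400:
            P=np.array([.529,-.235])
            pts=np.argwhere(l==i)[:,::-1]; W=np.array([onz(S,*p,z)[:2] for p in pts])
            print(n,'cap bbox',st[i],'extent at z=27mm',W.min(0),W.max(0))
            # silhouette match: mean of mask vs projected cylinder hull centroid, fixed-point
            a=np.linspace(0,2*np.pi,60)
            for _ in range(3):
                pr=np.array([proj(S,[P[0]+.0287*np.cos(x),P[1]+.0287*np.sin(x),zz]) for x in a for zz in(0,.027)],np.float32)
                M=cv2.moments(cv2.convexHull(pr)); cc=np.array([M['m10'],M['m01']])/M['m00']
                P=P+(onz(S,*c[i],.0135)-onz(S,*cc,.0135))[:2]
            print('  cap centre',P,'area',M['m00'],st[i,4])
```

```text
top hole [229.96703297 161.96703297] 91 [0.62553131 0.14380961 0.2315    ]
top hole [229.90909091 162.07070707] 99 [0.62524325 0.14395185 0.2315    ]
top hole [230.47297297 162.99324324] 148 [0.62277205 0.14231553 0.2315    ]
boss by eye [0.62389445 0.14312543 0.202     ]
scene lip [0.62358482 0.14574985 0.2315    ]
scene lip [0.62629922 0.14219316 0.2315    ]
scene lip [0.62899792 0.13865709 0.2315    ]
top cap bbox [346 201  19  17 244] extent at z=27mm [ 0.50317447 -0.26220814] [ 0.55498483 -0.20433389]
  cap centre [ 0.53041486 -0.23633331] area 277.29725773236714 244
scene cap bbox [214 278  20  21 327] extent at z=27mm [ 0.50436126 -0.27295153] [ 0.56946411 -0.21264068]
  cap centre [ 0.5285932  -0.23761336] area 390.32743953494355 327
```

>>> play_rows:
  moves:
    - [0,0,0,0,0,-0.124]
    - [0,0,0,0,0,-0.124]
    - [0,0,0,0,0,-0.124]
    - [0,0,0,0,0,-0.124]
    - [0,0,0,0,0,-0.124]
    - [0,0,0,0,0,-0.124]
    - [0,0,0,0,0,-0.124]
    - [0,0,0,0,0,-0.124]
    - [0,0,0,0,0,-0.124]
    - [0,0,0,0,0,-0.124]
    - [0,0,0,0,0,0]
  fingers: 85.4

```text
clock: 1.12
position: [0.1806, -0.5192, 0.4021]
tcp_rot: [-0.003, 1.0, 0.011, -0.0]
force: [0.2, -0.5, 0.6]
opening: 0.0856
```

>>> play_rows:
  moves:
    - [25,-20,6,0,0,0]
    - [25,-20,6,0,0,0]
    - [25,-20,6,0,0,0]
    - [25,-20,6,0,0,0]
    - [25,-20,6,0,0,0]
    - [25,-20,6,0,0,0]
    - [25,-20,6,0,0,0]
    - [25,-20,6,0,0,0]
    - [25,-20,6,0,0,0]
    - [25,-20,6,0,0,0]
    - [25,-20,6,0,0,0]
    - [25,-20,6,0,0,0]
    - [25,-20,6,0,0,0]
    - [0,0,0,0,0,0]
    - [0,0,0,0,0,0]

```text
clock: 2.37
position: [0.5207, -0.2491, 0.3187]
tcp_rot: [-0.003, 1.0, -0.025, -0.001]
force: [-0.2, -0.2, 0.4]
opening: 0.0854
```

>>> play_rows:
  moves:
    - [4,-6,0,0,0,0]
    - [4,-6,0,0,0,0]
    - [0,0,25,0,0,0]
    - [0,0,25,0,0,0]
    - [0,0,25,0,0,0]
    - [0,0,25,0,0,0]
    - [0,0,10,0,0,0]
    - [0,0,0,0,0,0]

```text
clock: 3.03
position: [0.5283, -0.2384, 0.2082]
tcp_rot: [-0.001, 0.999, -0.035, 0.002]
force: [-0.3, 0.3, -0.2]
opening: 0.0856
```

Run:
```python
from h import *
from scipy.spatial.transform import Rotation as R
o=get_obs();print(o['position'],o['qpos'],R.from_quat(o['tcp_rot'],scalar_first=True).as_matrix().round(4),o['force'])
t=snapshot('top');s=snapshot('scene')
f=lambda i,u,v,r:cv2.resize(i[v-r:v+r,u-r:u+r],(400,400),interpolation=cv2.INTER_CUBIC)
save({'img':np.hstack([f(t['img'],355,209,40),f(s['img'],224,280,40)])},'c2.png')
```

```text
[ 0.52830965 -0.2383798   0.20823605] [-0.56922537  0.43141639 -0.24757442  0.88964887  0.00293833  1.07063468] [[ 0.9976 -0.069   0.0034]
 [-0.069  -0.9976  0.0013]
 [ 0.0033 -0.0015 -1.    ]] [-0.33097522  0.26299484 -0.19674787]
```

View pics/c2.png

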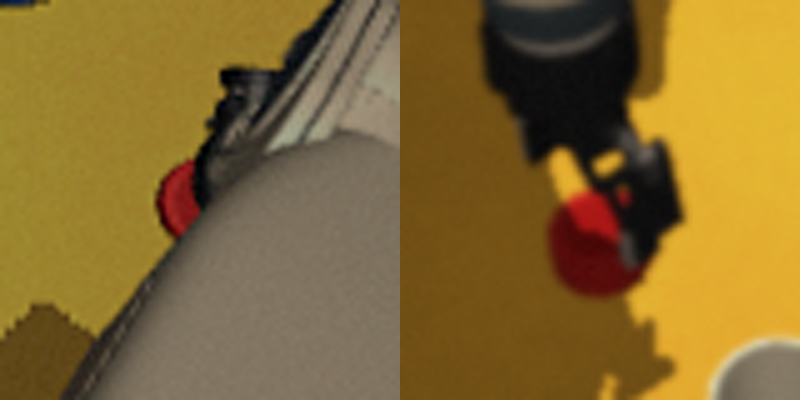

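The crops show the fingers straddling the cap, which appears around (600,245) in the right panel. The arm hides part of it.

>>> play_rows:
  moves:
    - [1,-1.5,15,0,0,0]
    - [0,0,15,0,0,0]
    - [0,0,5,0,0,0]
    - [0,0,0,0,0,0]

```text
clock: 3.47
position: [0.5315, -0.2392, 0.1804]
tcp_rot: [0.002, 0.999, -0.036, 0.007]
force: [0.1, -0.9, -0.1]
opening: 0.0854
```

```bash
cat > to.py <<'E'
import sys
from h import *
from scipy.spatial.transform import Rotation as R
# print offset to a target pose in tool axes: x y z yaw(deg of tool x)
o=get_obs();M=R.from_quat(o['tcp_rot'],scalar_first=True)
x,y,z,w=map(float,sys.argv[1:5]); c,s=np.cos(np.radians(w)),np.sin(np.radians(w))
G=R.from_matrix(np.array([[c,s,0],[s,-c,0],[0,0,-1.]]))
Mm=M.as_matrix()
print('tool mm',(M.inv().apply(np.array([x,y,z])-o['position'])*1e3).round(2),'rv',(M.inv()*G).as_rotvec().round(4))
print('tilt',Mm[:2,2].round(4),'yaw',np.degrees(np.arctan2(Mm[1,0],Mm[0,0])).round(2),'pos',o['position'].round(5),'F',o['force'].round(2),'M',o['moment'].round(3),'q',o['qpos'].round(3),'open',o['opening'],'t',o['clock'])
E
python3 to.py .5295 -.237 .1735 -4
```

```text
tool mm [-2.27 -2.05  6.87] rv [ 0.0042 -0.0138 -0.0024]
tilt [ 0.0135 -0.0052] yaw -4.14 pos [ 0.53153 -0.23918  0.18041] F [ 0.09 -0.85 -0.1 ] M [0.058 0.026 0.005] q [-0.567  0.461 -0.281  0.814  0.003  1.076] open 0.08535105938139985 t 3.4667
```

>>> play_rows:
  moves:
    - [-2.2,-2,3,0.004,-0.014,0]
    - [0,0,3,0,0,0]
    - [0,0,0,0,0,0]

```text
clock: 3.72
position: [0.53, -0.2375, 0.1771]
tcp_rot: [0.001, 0.999, -0.037, 0.001]
force: [-0.8, -0.5, 0.9]
opening: 0.0859
```

```bash
python3 to.py .5295 -.237 .1735 -4
```

```text
tool mm [-0.5  -0.5   3.55] rv [ 0.0016 -0.0019 -0.0034]
tilt [ 0.0018 -0.0017] yaw -4.19 pos [ 0.52996 -0.23753  0.17705] F [-0.84 -0.47  0.9 ] M [-0.012  0.008 -0.015] q [-5.660e-01  4.660e-01 -2.840e-01  8.190e-01 -1.000e-03  1.078e+00] open 0.08585767327878036 t 3.7167
```

>>> play_rows:
  moves:
    - [-0.4,-0.4,3,0.002,-0.002,0]
    - [0,0,1,0,0,0]
    - [0,0,0,0,0,0]

```text
clock: 3.97
position: [0.5299, -0.2372, 0.1741]
tcp_rot: [0.0, 0.999, -0.037, 0.001]
force: [0.3, -0.3, 0.3]
opening: 0.0853
```

>>> play_rows:
  moves:
    - [0,0,-0.1,0,0,0]
    - [0,0,-0.1,0,0,0]
    - [0,0,-0.1,0,0,0]
    - [0,0,-0.1,0,0,0]
    - [0,0,-0.1,0,0,0]
    - [0,0,-0.1,0,0,0]
    - [0,0,-0.1,0,0,0]
    - [0,0,-0.1,0,0,0]
  fingers: 50

```text
clock: 4.63
position: [0.5299, -0.2372, 0.1755]
tcp_rot: [0.0, 0.999, -0.037, 0.001]
force: [-0.6, 0.3, -0.4]
opening: 0.056
```

```bash
python3 to.py .5295 -.237 .1735 90
```

```text
tool mm [-0.43 -0.13  1.96] rv [ 1.8000e-03 -9.0000e-04 -1.6439e+00]
tilt [ 0.0017 -0.0006] yaw -4.19 pos [ 0.52992 -0.23716  0.17546] F [-0.59  0.29 -0.43] M [-0.01  -0.037  0.006] q [-0.565  0.467 -0.286  0.816  0.     1.079] open 0.05603279213868476 t 4.6333
```

>>> play_rows:
  moves:
    - [0,0,0,0,0,0]
    - [0,0,0,0,0,0]
    - [0,0,0,0,0,0]
    - [0,0,0,0,0,0]
    - [0,0,0.5,0,0,-0.12]
    - [0,0,0,0,0,-0.12]
    - [0,0,0,0,0,-0.12]
    - [0,0,0,0,0,-0.12]
    - [0,0,0,0,0,-0.12]
    - [0,0,0,0,0,-0.12]
    - [0,0,0,0,0,-0.12]
    - [0,0,0,0,0,-0.12]
    - [0,0,0,0,0,-0.12]
    - [0,0,0,0,0,-0.12]
    - [0,0,0,0,0,-0.12]
    - [0,0,0,0,0,-0.12]
    - [0,0,0,0,0,-0.12]
    - [0,0,0,0,0,-0.09]
    - [0,0,0,0,0,0]
  fingers: 85.4

```text
clock: 6.22
position: [0.5302, -0.2374, 0.1754]
tcp_rot: [0.002, 0.68, 0.734, 0.0]
force: [0.1, -1.1, 0.1]
opening: 0.0852
```

```bash
python3 to.py .5299 -.2372 .1740 90
```

```text
tool mm [ 0.24 -0.33  1.44] rv [0.0028 0.0015 0.0762]
tilt [ 0.0028 -0.0014] yaw 94.37 pos [ 0.53024 -0.23741  0.17544] F [ 0.06 -1.06  0.06] M [-0.016  0.019  0.062] q [-0.565  0.467 -0.286  0.815  0.    -0.642] open 0.08518484544347729 t 6.2167
```

>>> play_rows:
  moves:
    - [0.2,-0.4,1.2,0.003,0.001,0.04]
    - [0,-0.1,0.5,0,0,0.03]
    - [0,0,0,0,0,0]

```text
clock: 6.47
position: [0.5298, -0.2373, 0.1738]
tcp_rot: [0.0, 0.709, 0.705, -0.0]
force: [-0.3, -0.2, -0.2]
opening: 0.0855
```

>>> play_rows:
  moves:
    - [0,0,0,0,0,0]
    - [0,0,0,0,0,0]
    - [0,0,0,0,0,0]
    - [0,0,0,0,0,0]
    - [0,0,0,0,0,0]
    - [0,0,0,0,0,0]
    - [0,0,0,0,0,0]
    - [0,0,0,0,0,0]
  fingers: 45

```text
clock: 7.13
position: [0.5298, -0.2373, 0.1745]
tcp_rot: [0.001, 0.71, 0.704, -0.0]
force: [0.5, 0.5, 0.2]
opening: 0.056
```

```bash
python3 to.py .5299 -.2372 .1740 90
```

```text
tool mm [0.11 0.08 0.47] rv [ 0.0005  0.0011 -0.0082]
tilt [ 0.0005 -0.0011] yaw 89.53 pos [ 0.52982 -0.23731  0.17447] F [0.49 0.53 0.22] M [ 0.049  0.055 -0.015] q [-0.565  0.468 -0.287  0.815 -0.001 -0.557] open 0.055969129872423314 t 7.1333
```

>>> play_rows:
  moves:
    - [0,0,-20,0,0,0]
    - [0,0,-35,0,0,0]
    - [0,0,-35,0,0,0]
    - [0,0,-35,0,0,0]
    - [0,0,-35,0,0,0]
    - [0,0,-35,0,0,0]
    - [0,0,-35,0,0,0]
    - [0,0,-20,0,0,0]
    - [0,0,-20,0,0,0]
    - [20,5,-5,0,0,0]
    - [25,6,0,0,0,0]
    - [25,6,0,0,0,0]
    - [25,6,0,0,0,0]
    - [25,6,0,0,0,0]
    - [25,6,0,0,0,0]
    - [25,6,0,0,0,0]
    - [25,6,0,0,0,0]
    - [25,6,0,0,0,0]

```text
clock: 8.63
position: [0.5851, -0.0129, 0.4615]
tcp_rot: [-0.001, 0.713, 0.701, -0.001]
force: [-0.2, -0.1, 0.0]
opening: 0.0563
```

```bash
python3 to.py .6245 .1432 .43 90
```

```text
tool mm [156.79  36.8   31.51] rv [-0.0032 -0.0006 -0.0175]
tilt [-0.0032  0.0006] yaw 89.0 pos [ 0.58506 -0.01294  0.46154] F [-0.23 -0.13  0.03] M [-0.072 -0.052  0.009] q [-0.165  0.314  0.243  1.503  0.    -0.148] open 0.05630694333346286 t 8.6333
```

>>> play_rows:
  moves:
    - [25,6,3,0,0,0]
    - [25,6,3,0,0,0]
    - [25,6,3,0,0,0]
    - [25,6,3,0,0,0]
    - [25,6,3,0,0,0]
    - [20,5,3,0,0,0]
    - [5,1,0,0,0,0]
    - [0,0,0,0,0,0]
    - [0,0,0,0,0,0]

```text
clock: 9.38
position: [0.6249, 0.1494, 0.4404]
tcp_rot: [-0.003, 0.711, 0.703, -0.002]
force: [-0.4, -0.6, -1.0]
opening: 0.0562
```

```bash
python3 to.py .6245 .1432 .43 90
python3 - <<'E'
from h import *
t=snapshot('top');s=snapshot('scene')
f=lambda i,u,v,r:cv2.resize(i[v-r:v+r,u-r:u+r],(400,400),interpolation=cv2.INTER_CUBIC)
save({'img':np.hstack([f(t['img'],233,163,40),f(s['img'],343,175,40)])},'c3.png')
o=get_obs()['position']
for S in(t,s):print(proj(S,o-[0,0,.1745]),proj(S,o-[0,0,.1475]),proj(S,[.6245,.1432,.2315]))
E
```

```text
tool mm [-6.17 -0.22 10.38] rv [-0.0065 -0.0009 -0.0116]
tilt [-0.0065  0.0009] yaw 89.33 pos [0.62486 0.14936 0.44038] F [-0.39 -0.58 -1.02] M [-0.014  0.027  0.045] q [0.104 0.421 0.353 1.509 0.002 0.115] open 0.05621067668392762 t 9.3833
[226.49088711 159.44820021] [225.08946659 157.19547586] [230.17509196 162.35109289]
[345.09611372 169.85370405] [346.21742242 161.87386711] [342.45504207 180.55552009]
```

View pics/c3.png

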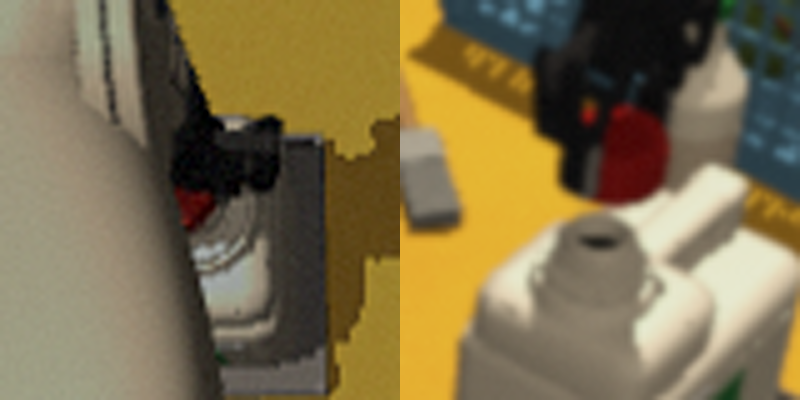

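The crops show the cap held level in the jaws at about (630,155) in the right panel. The lip is below it at about (602,235), which fits my neck estimate to within about 1 px.

>>> play_rows:
  moves:
    - [-6,0,5,-0.006,-0.001,-0.006]
    - [0,0,10,0,0,0]
    - [0,0,8,0,0,0]
    - [0,0,0,0,0,0]

```text
clock: 9.82
position: [0.6243, 0.1382, 0.4166]
tcp_rot: [0.001, 0.711, 0.703, 0.001]
force: [-0.4, -0.1, -0.4]
opening: 0.0559
```

```bash
python3 to.py .625 .143 .409 90
```

```text
tool mm [4.82 0.62 7.55] rv [ 0.0023  0.0007 -0.0106]
tilt [ 0.0023 -0.0007] yaw 89.39 pos [0.62431 0.13819 0.41655] F [-0.44 -0.07 -0.45] M [0.004 0.032 0.023] q [ 8.700e-02  4.130e-01  2.810e-01  1.436e+00 -1.000e-03  9.700e-02] open 0.05592685064076399 t 9.8167
```

>>> play_rows:
  moves:
    - [3.5,0.5,3,0.001,0,0]
    - [1,0.1,2,0,0,0]
    - [0,0,0,0,0,0]
    - [0,0,0,0,0,0]

```text
clock: 10.15
position: [0.6248, 0.142, 0.4104]
tcp_rot: [0.0, 0.711, 0.703, -0.0]
force: [0.4, 0.4, -0.8]
opening: 0.0563
```

```bash
python3 to.py .625 .143 .409 90
```

```text
tool mm [0.96 0.15 1.37] rv [-0.      0.0008 -0.0123]
tilt [-0.     -0.0008] yaw 89.3 pos [0.62484 0.14205 0.41037] F [ 0.4   0.4  -0.75] M [-0.002  0.016 -0.023] q [ 9.300e-02  4.170e-01  2.720e-01  1.426e+00 -1.000e-03  1.050e-01] open 0.05626097769378646 t 10.15
```

>>> play_rows:
  moves:
    - [0.8,0.1,1.5,0,0.001,0]
    - [0,0,1.5,0,0,0]
    - [0,0,1.5,0,0,0]
    - [0,0,1.5,0,0,0]
    - [0,0,1.5,0,0,0]
    - [0,0,0,0,0,0]

```text
clock: 10.65
position: [0.6251, 0.1435, 0.4027]
tcp_rot: [0.0, 0.711, 0.703, 0.001]
force: [-0.8, -0.4, -1.4]
opening: 0.0561
```

```bash
python3 to.py .625 .143 .4 90
```

```text
tool mm [-0.55 -0.07  2.66] rv [ 0.0011 -0.0005 -0.0113]
tilt [0.0011 0.0005] yaw 89.35 pos [0.62508 0.14355 0.40266] F [-0.76 -0.43 -1.4 ] M [ 0.032 -0.017 -0.03 ] q [0.095 0.419 0.255 1.406 0.    0.106] open 0.0561378193299551 t 10.65
```

>>> play_rows:
  moves:
    - [-0.3,0,1,0,0,0]
    - [0,0,1,0,0,0]
    - [0,0,1,0,0,0]
    - [0,0,0,0,0,0]

```text
clock: 10.98
position: [0.6251, 0.1431, 0.3994]
tcp_rot: [0.0, 0.711, 0.703, 0.001]
force: [-0.0, -0.2, -1.2]
opening: 0.0564
```

>>> play_rows:
  moves:
    - [0,0,0.8,0,0,0]
    - [0,0,0.8,0,0,0]
    - [0,0,0,0,0,0]

```text
clock: 11.23
position: [0.6251, 0.1431, 0.3977]
tcp_rot: [0.0, 0.711, 0.703, 0.001]
force: [-0.6, -0.7, -1.0]
opening: 0.0562
```

```bash
python3 to.py .625 .143 .4 90
```

```text
tool mm [-0.13 -0.06 -2.34] rv [ 0.0013 -0.0004 -0.0114]
tilt [0.0013 0.0004] yaw 89.35 pos [0.62506 0.14313 0.39766] F [-0.57 -0.67 -1.02] M [-0.04  -0.023  0.004] q [0.094 0.42  0.244 1.394 0.    0.106] open 0.05616515603147402 t 11.2333
```

>>> play_rows:
  moves:
    - [0,0,0.8,0,0,0]
    - [0,0,0.8,0,0,0]
    - [0,0,0,0,0,0]

```text
clock: 11.48
position: [0.6251, 0.1431, 0.3959]
tcp_rot: [0.0, 0.711, 0.703, 0.001]
force: [-0.3, 0.3, -1.3]
opening: 0.0559
```

>>> play_rows:
  moves:
    - [0,0,0.8,0,0,0]
    - [0,0,0.8,0,0,0]
    - [0,0,0,0,0,0]

```text
clock: 11.73
position: [0.6251, 0.1431, 0.3943]
tcp_rot: [0.0, 0.711, 0.703, 0.001]
force: [-0.6, 0.9, 0.0]
opening: 0.056
```

```bash
python3 to.py .625 .143 .4 90
```

```text
tool mm [-0.11 -0.09 -5.73] rv [ 0.0016 -0.0004 -0.0115]
tilt [0.0016 0.0004] yaw 89.34 pos [0.6251  0.14311 0.39427] F [-0.56  0.91  0.03] M [-0.019 -0.018  0.01 ] q [0.094 0.42  0.236 1.385 0.    0.106] open 0.05602149677232874 t 11.7333
```

>>> play_rows:
  moves:
    - [0,0,0.7,0,0,0]
    - [0,0,0.4,0,0,0]

```text
clock: 11.9
position: [0.625, 0.1431, 0.3938]
tcp_rot: [0.001, 0.711, 0.703, 0.001]
force: [-1.7, -0.2, 3.4]
opening: 0.0562
```

>>> play_rows:
  moves:
    - [0,0,0.4,0,0,0]

```text
clock: 11.98
position: [0.6249, 0.1431, 0.3938]
tcp_rot: [0.001, 0.711, 0.703, 0.001]
force: [-0.5, 0.7, 3.3]
opening: 0.056
```

```bash
python3 to.py .625 .143 .4 90
```

```text
tool mm [-0.1   0.09 -6.2 ] rv [ 0.0031 -0.0004 -0.0115]
tilt [0.0031 0.0004] yaw 89.34 pos [0.62493 0.1431  0.3938 ] F [-0.47  0.73  3.31] M [-0.065  0.285  0.007] q [0.094 0.419 0.234 1.382 0.    0.106] open 0.05601077523709316 t 11.9833
```

>>> play_rows:
  moves:
    - [0,0,0,-0.003,0,-0.1]
    - [0,0,0,0,0,-0.1]

```text
clock: 12.15
position: [0.6246, 0.1432, 0.3945]
tcp_rot: [0.002, 0.636, 0.771, 0.002]
force: [-2.5, 0.7, 3.6]
opening: 0.0561
```

```bash
python3 to.py .625 .143 .4 90
```

```text
tool mm [-0.24  0.39 -5.46] rv [ 6.900e-03 -1.000e-04  1.915e-01]
tilt [0.0068 0.0008] yaw 100.97 pos [0.62461 0.14317 0.39454] F [-2.52  0.68  3.57] M [-0.005  0.348 -0.024] q [ 0.094  0.417  0.232  1.379  0.    -0.097] open 0.05612787530478065 t 12.15
```

>>> play_rows:
  moves:
    - [0,-0.2,0,0.004,0,-0.1]
    - [0,-0.1,0,0.002,0,-0.1]

```text
clock: 12.32
position: [0.6242, 0.1432, 0.3955]
tcp_rot: [0.001, 0.552, 0.834, 0.001]
force: [1.0, 0.8, 1.9]
opening: 0.0562
```

>>> play_rows:
  moves:
    - [0,-0.1,0,0.002,0,-0.1]
    - [0,0,0,0.002,0,-0.1]

```text
clock: 12.48
position: [0.6243, 0.1432, 0.3963]
tcp_rot: [0.001, 0.461, 0.887, -0.001]
force: [0.6, -0.0, 1.5]
opening: 0.0563
```

```bash
python3 to.py .625 .143 .4 90
```

```text
tool mm [-0.59  0.4  -3.73] rv [0.0008 0.0022 0.6117]
tilt [ 0.0014 -0.0019] yaw 125.05 pos [0.62434 0.14325 0.39627] F [ 0.63 -0.02  1.48] M [ 0.091 -0.112 -0.072] q [ 0.095  0.419  0.239  1.39  -0.002 -0.517] open 0.05628789733528885 t 12.4833
```

>>> play_rows:
  moves:
    - [0,0,0.15,0,0.001,-0.1]
    - [0,0,0.15,0,0.001,-0.1]

```text
clock: 12.65
position: [0.6246, 0.1433, 0.3969]
tcp_rot: [0.001, 0.366, 0.931, 0.0]
force: [-0.3, 0.5, 4.5]
opening: 0.056
```

>>> play_rows:
  moves:
    - [0,0,0.15,0,0,-0.06]
    - [0,0,0.15,0,0,-0.05]

```text
clock: 12.82
position: [0.6247, 0.1433, 0.3973]
tcp_rot: [0.002, 0.31, 0.951, 0.001]
force: [0.1, 0.5, -1.2]
opening: 0.0562
```

```bash
python3 to.py .625 .143 .4 90
```

```text
tool mm [-0.42 -0.07 -2.73] rv [0.004  0.0016 0.9413]
tilt [0.0041 0.0004] yaw 143.93 pos [0.62472 0.1433  0.39727] F [ 0.07  0.54 -1.18] M [-0.048 -0.001  0.012] q [ 0.095  0.418  0.24   1.389 -0.    -0.847] open 0.056202429025695354 t 12.8167
```

Contact vanished, so the lugs have just run off the starts. To be sure the ride-up counts, I'll lift slightly, go back onto the starts and ride off again slowly.

>>> play_rows:
  moves:
    - [0,0,-0.8,0.003,0.001,0]
    - [0,0,-0.6,0,0,0]
    - [0,0,0,0,0,0.1]
    - [0,0,0,0,0,0.1]
    - [0,0,0,0,0,0]

```text
clock: 13.23
position: [0.6248, 0.1433, 0.398]
tcp_rot: [0.0, 0.408, 0.913, -0.001]
force: [0.1, 0.2, -1.1]
opening: 0.0556
```

```bash
python3 to.py .6246 .1433 .4 140
```

```text
tool mm [ 0.12 -0.18 -2.04] rv [-0.0014  0.0012 -0.1434]
tilt [-0.0002 -0.0018] yaw 131.79 pos [0.62481 0.14333 0.39796] F [ 0.13  0.15 -1.07] M [-0.052 -0.002 -0.027] q [ 0.095  0.42   0.245  1.396 -0.002 -0.634] open 0.0556262452353106 t 13.2333
```

>>> play_rows:
  moves:
    - [0,0,0.4,0,0,-0.03]
    - [0,0,0.4,0,0,0]

```text
clock: 13.4
position: [0.6249, 0.1433, 0.397]
tcp_rot: [0.0, 0.392, 0.92, -0.001]
force: [-0.2, -0.0, 1.2]
opening: 0.0559
```

>>> play_rows:
  moves:
    - [0,0,0.4,0,0,0]
    - [0,0,0.3,0,0,0]

```text
clock: 13.57
position: [0.6248, 0.1433, 0.3968]
tcp_rot: [0.001, 0.39, 0.921, -0.001]
force: [-0.5, 0.1, 3.8]
opening: 0.0559
```

```bash
python3 to.py .6246 .1433 .4 140
```

```text
tool mm [ 0.14 -0.18 -3.21] rv [-0.0011  0.0015 -0.1035]
tilt [ 0.0004 -0.0018] yaw 134.07 pos [0.62483 0.14332 0.39679] F [-0.45  0.14  3.75] M [-0.052  0.168 -0.02 ] q [ 0.095  0.42   0.242  1.393 -0.002 -0.674] open 0.05594952073499604 t 13.5667
```

>>> play_rows:
  moves:
    - [0,0,0.2,0,0,-0.03]

```text
clock: 13.65
position: [0.6248, 0.1433, 0.397]
tcp_rot: [0.001, 0.376, 0.927, -0.001]
force: [-0.7, 0.5, 1.9]
opening: 0.0562
```

>>> play_rows:
  moves:
    - [0,0,0.2,0,0,-0.03]

```text
clock: 13.73
position: [0.6249, 0.1433, 0.3971]
tcp_rot: [0.001, 0.361, 0.933, -0.0]
force: [-0.6, -0.2, 2.7]
opening: 0.0564
```

>>> play_rows:
  moves:
    - [0,0,0.2,0,0,-0.03]

```text
clock: 13.82
position: [0.6249, 0.1433, 0.3973]
tcp_rot: [0.002, 0.346, 0.938, -0.0]
force: [0.3, 0.3, 1.5]
opening: 0.0565
```

>>> play_rows:
  moves:
    - [0,0,0.2,0,0,-0.03]

```text
clock: 13.9
position: [0.6249, 0.1433, 0.3973]
tcp_rot: [0.002, 0.331, 0.944, -0.0]
force: [0.2, 0.5, 0.7]
opening: 0.056
```

```bash
python3 to.py .6246 .1433 .4 140
```

```text
tool mm [ 0.23 -0.17 -2.69] rv [0.0009 0.0035 0.0243]
tilt [ 0.0033 -0.0015] yaw 141.39 pos [0.62489 0.14328 0.39731] F [0.23 0.53 0.72] M [ 0.048  0.009 -0.019] q [ 0.095  0.419  0.241  1.39  -0.002 -0.802] open 0.05600707389995739 t 13.9
```

>>> play_rows:
  moves:
    - [0,0,0.3,0,0,-0.02]

```text
clock: 13.98
position: [0.6249, 0.1433, 0.3972]
tcp_rot: [0.002, 0.32, 0.947, -0.0]
force: [0.4, 0.4, 0.8]
opening: 0.056
```

>>> play_rows:
  moves:
    - [0,0,0.3,0,0,-0.03]
    - [0,0,0.3,0,0,-0.04]
    - [0,0,0.3,0,0,-0.04]

```text
clock: 14.23
position: [0.6249, 0.1434, 0.3959]
tcp_rot: [0.002, 0.264, 0.964, -0.0]
force: [0.6, 0.1, -0.3]
opening: 0.0564
```

```bash
python3 to.py .6248 .1433 .4 140
```

```text
tool mm [ 0.04 -0.11 -4.05] rv [0.001  0.0037 0.1633]
tilt [ 0.0036 -0.0013] yaw 149.36 pos [0.62491 0.14337 0.39595] F [ 0.57  0.05 -0.27] M [0.017 0.003 0.044] q [ 0.095  0.419  0.238  1.387 -0.002 -0.941] open 0.056449858398913026 t 14.2333
```

>>> play_rows:
  moves:
    - [0,0,0.7,0,0.003,0]
    - [0,0,0.7,0,0,0]
    - [0,0,0.4,0,0,0]

```text
clock: 14.48
position: [0.6249, 0.1434, 0.3934]
tcp_rot: [-0.0, 0.264, 0.965, 0.0]
force: [-0.0, 0.5, -1.2]
opening: 0.0561
```

>>> play_rows:
  moves:
    - [0,0,0.7,0,0,0]
    - [0,0,0.5,0,0,0]

```text
clock: 14.65
position: [0.625, 0.1433, 0.3919]
tcp_rot: [-0.0, 0.264, 0.964, 0.0]
force: [-0.6, -0.1, 3.1]
opening: 0.0561
```

>>> play_rows:
  moves:
    - [0,0,0.6,0,0,0]
    - [0,0,0.4,0,0,0]

```text
clock: 14.82
position: [0.6248, 0.1434, 0.3917]
tcp_rot: [0.0, 0.265, 0.964, 0.0]
force: [-1.2, -0.3, 4.7]
opening: 0.0561
```

```bash
python3 to.py .6248 .1433 .4 140
```

```text
tool mm [-0.04 -0.06 -8.26] rv [0.0007 0.0005 0.1621]
tilt [0.0008 0.0003] yaw 149.29 pos [0.62481 0.14337 0.39174] F [-1.22 -0.3   4.71] M [-0.021  0.253 -0.04 ] q [ 0.095  0.421  0.23   1.38   0.    -0.94 ] open 0.05614369308013387 t 14.8167
```

The thread dropped in at a rim height of about 6.3 mm. Next I screw it down clockwise.

>>> play_rows:
  moves:
    - [0,0,0.2,0,0,0.1]
    - [0,0,0.4,0,0,0.1]
    - [0,0,0.4,0,0,0.1]

```text
clock: 15.07
position: [0.6248, 0.1434, 0.3912]
tcp_rot: [0.001, 0.41, 0.912, 0.001]
force: [0.7, 1.3, -0.4]
opening: 0.0564
```

```bash
python3 to.py .6248 .1433 .4 140
```

```text
tool mm [-0.08 -0.05 -8.84] rv [ 0.0018  0.0012 -0.1461]
tilt [0.0021 0.0004] yaw 131.63 pos [0.62481 0.1434  0.39116] F [ 0.65  1.28 -0.37] M [ 0.003  0.026 -0.023] q [ 0.095  0.42   0.228  1.377  0.    -0.632] open 0.05635279050407484 t 15.0667
```

>>> play_rows:
  moves:
    - [0,0,0.45,0,0,0.1]
    - [0,0,0.45,0,0,0.1]
    - [0,0,0.45,0,0,0.1]

```text
clock: 15.32
position: [0.6249, 0.1434, 0.3897]
tcp_rot: [0.001, 0.548, 0.836, 0.001]
force: [0.2, -1.0, 0.0]
opening: 0.0562
```

>>> play_rows:
  moves:
    - [0,0,0.4,0,0,0.1]
    - [0,0,0.4,0,0,0.1]
    - [0,0,0.4,0,0,0.1]

```text
clock: 15.57
position: [0.6252, 0.1434, 0.3887]
tcp_rot: [0.001, 0.673, 0.74, 0.001]
force: [-0.3, 0.3, 0.5]
opening: 0.0562
```

```bash
python3 to.py .6248 .1433 .4 140
```

```text
tool mm [ -0.05  -0.31 -11.32] rv [ 0.0038  0.0016 -0.7783]
tilt [0.004  0.0003] yaw 95.4 pos [0.62515 0.14338 0.38868] F [-0.26  0.3   0.53] M [-0.108  0.093 -0.079] q [ 0.095  0.421  0.223  1.369 -0.     0.   ] open 0.05616086925774785 t 15.5667
```

>>> play_rows:
  moves:
    - [0,-0.2,0.4,0.003,0.001,0.1]
    - [0,0,0.4,0,0,0.1]
    - [0,0,0.45,0,0,0.1]

```text
clock: 15.82
position: [0.6251, 0.1434, 0.3874]
tcp_rot: [0.0, 0.781, 0.625, 0.001]
force: [-0.4, 0.4, 1.3]
opening: 0.0565
```

>>> play_rows:
  moves:
    - [0,0,0.45,0,0,0.1]
    - [0,0,0.45,0,0,0.1]
    - [0,0,0.45,0,0,0.1]

```text
clock: 16.07
position: [0.6253, 0.1433, 0.3867]
tcp_rot: [0.0, 0.87, 0.494, 0.002]
force: [-1.2, -0.5, 3.1]
opening: 0.0562
```

```bash
python3 to.py .6248 .1433 .4 90
```

```text
tool mm [ -0.22  -0.42 -13.28] rv [ 0.0034 -0.002  -0.5381]
tilt [0.0038 0.0011] yaw 59.17 pos [0.62533 0.14328 0.38672] F [-1.21 -0.49  3.06] M [-0.103  0.111  0.08 ] q [9.400e-02 4.210e-01 2.190e-01 1.365e+00 1.000e-03 6.320e-01] open 0.05619222579533485 t 16.0667
```

>>> play_rows:
  moves:
    - [0,0,0.5,0.002,-0.001,0.1]
    - [0,0,0.5,0,0,0.1]
    - [0,0,0.5,0,0,0.1]

```text
clock: 16.32
position: [0.6253, 0.1432, 0.3864]
tcp_rot: [0.0, 0.936, 0.351, 0.002]
force: [-2.8, -0.2, 2.0]
opening: 0.0564
```

```bash
python3 to.py .6248 .1433 .4 30
```

```text
tool mm [ -0.26  -0.4  -13.65] rv [ 0.0012 -0.0037  0.193 ]
tilt [0.0037 0.0011] yaw 41.06 pos [0.62531 0.14318 0.38635] F [-2.81 -0.15  2.04] M [-0.046  0.474  0.072] q [9.400e-02 4.210e-01 2.180e-01 1.364e+00 1.000e-03 9.480e-01] open 0.05639363565832632 t 16.3167
```

>>> play_rows:
  moves:
    - [0,0,0.4,0.001,-0.003,0.08]
    - [0,0,0.4,0,0,0.08]

```text
clock: 16.48
position: [0.6251, 0.1433, 0.3858]
tcp_rot: [-0.0, 0.963, 0.27, 0.001]
force: [-0.8, -0.4, 1.7]
opening: 0.0561
```

```bash
python3 to.py .6248 .1433 .4 30
```

```text
tool mm [ -0.27  -0.17 -14.2 ] rv [ 0.0002 -0.001   0.0233]
tilt [0.001  0.0004] yaw 31.33 pos [0.62514 0.1433  0.3858 ] F [-0.8  -0.39  1.66] M [0.04  0.147 0.223] q [0.095 0.422 0.218 1.366 0.    1.118] open 0.056112165832136844 t 16.4833
```

>>> play_rows:
  moves:
    - [0,0,0.3,0,0,0.05]

```text
clock: 16.57
position: [0.6251, 0.1434, 0.3856]
tcp_rot: [-0.0, 0.97, 0.244, 0.001]
force: [0.2, -0.9, 0.8]
opening: 0.0563
```

```bash
python3 to.py .6248 .1433 .4 30
```

```text
tool mm [ -0.26  -0.07 -14.4 ] rv [ 0.0001 -0.0013 -0.0312]
tilt [0.0012 0.0005] yaw 28.21 pos [0.62508 0.14337 0.3856 ] F [ 0.22 -0.91  0.84] M [-0.027  0.131  0.112] q [0.095 0.422 0.218 1.365 0.    1.173] open 0.05626583033255012 t 16.5667
```

>>> play_rows:
  moves:
    - [0,0,0.3,0,0,0.04]

```text
clock: 16.65
position: [0.625, 0.1435, 0.3854]
tcp_rot: [-0.0, 0.975, 0.223, 0.001]
force: [-0.8, 0.2, 1.7]
opening: 0.0563
```

```bash
python3 to.py .6248 .1433 .4 30
```

```text
tool mm [ -0.27   0.05 -14.62] rv [ 0.0002 -0.0014 -0.0741]
tilt [0.0013 0.0005] yaw 25.76 pos [0.62504 0.14347 0.38538] F [-0.76  0.2   1.73] M [-0.002  0.069  0.127] q [0.095 0.422 0.217 1.364 0.    1.216] open 0.05627973527146698 t 16.65
```

>>> play_rows:
  moves:
    - [0,0,0.3,0,0,0.05]

```text
clock: 16.73
position: [0.625, 0.1435, 0.3852]
tcp_rot: [-0.0, 0.98, 0.197, 0.001]
force: [-0.1, -0.6, 2.3]
opening: 0.0561
```

```bash
python3 to.py .6248 .1433 .4 30
```

```text
tool mm [ -0.23   0.1  -14.76] rv [ 0.0003 -0.0017 -0.1261]
tilt [0.0016 0.0005] yaw 22.77 pos [0.625   0.14349 0.38524] F [-0.13 -0.59  2.28] M [-0.068  0.142  0.202] q [0.095 0.422 0.216 1.363 0.    1.268] open 0.056128255642291895 t 16.7333
```

>>> play_rows:
  moves:
    - [0,0,0.3,0,0,0.05]

```text
clock: 16.82
position: [0.625, 0.1435, 0.3851]
tcp_rot: [-0.0, 0.985, 0.172, 0.001]
force: [-0.3, -0.1, 1.8]
opening: 0.0561
```

```bash
python3 to.py .6248 .1433 .4 30
```

```text
tool mm [ -0.21   0.16 -14.93] rv [ 0.0004 -0.002  -0.1785]
tilt [0.0019 0.0005] yaw 19.77 pos [0.62497 0.14353 0.38507] F [-0.3  -0.13  1.75] M [-0.102  0.205  0.404] q [0.095 0.422 0.216 1.363 0.    1.321] open 0.05611625181151964 t 16.8167
```

>>> play_rows:
  moves:
    - [0,0,0.1,0,0,0.02]

```text
clock: 16.9
position: [0.6249, 0.1435, 0.3851]
tcp_rot: [-0.0, 0.987, 0.161, 0.001]
force: [-0.3, -0.3, 1.7]
opening: 0.056
```

```bash
python3 to.py .6248 .1433 .4 20
```

```text
tool mm [ -0.18   0.18 -14.91] rv [ 0.0004 -0.0022 -0.0263]
tilt [0.0022 0.0004] yaw 18.5 pos [0.62494 0.14353 0.38509] F [-0.28 -0.31  1.67] M [-0.115  0.183  0.446] q [0.095 0.422 0.216 1.362 0.    1.343] open 0.056004006214163 t 16.9
```

The cap has stopped descending and the torque is about 0.45 N m, so it is home and I release.

>>> play_rows:
  moves:
    - [0,0,0,0,0,0]
    - [0,0,0,0,0,0]
    - [0,0,0,0,0,0]
    - [0,0,0,0,0,0]
    - [0,0,0,0,0,0]
    - [0,0,0,0,0,0]
  fingers: 85.4

```text
clock: 17.4
position: [0.625, 0.1435, 0.3846]
tcp_rot: [-0.0, 0.987, 0.162, 0.001]
force: [0.1, 0.3, -0.1]
opening: 0.0852
```

>>> play_rows:
  moves:
    - [0,0,-5,0,0,0]
    - [0,0,-15,0,0,0]
    - [0,0,-30,0,0,0]
    - [0,0,-30,0,0,0]
    - [0,0,-30,0,0,0]
    - [-20,20,-5,0,0,0]
    - [-30,30,0,0,0,0]
    - [-30,30,0,0,0,0]
    - [-30,30,0,0,0,0]
    - [-30,30,0,0,0,0]
    - [-30,30,0,0,0,0]
    - [-10,10,0,0,0,0]
    - [0,0,0,0,0,0]
    - [0,0,0,0,0,0]
    - [0,0,0,0,0,0]

```text
clock: 18.65
position: [0.5095, -0.0868, 0.5091]
tcp_rot: [0.002, 0.986, 0.165, 0.003]
force: [-0.3, 0.1, 0.0]
opening: 0.0853
```

Run:
```python
from h import *
t=snapshot('top');s=snapshot('scene')
f=lambda i,u,v,r:cv2.resize(i[v-r:v+r,u-r:u+r],(400,400),interpolation=cv2.INTER_CUBIC)
save({'img':np.hstack([f(t['img'],233,163,40),f(s['img'],343,185,40)])},'c4.png')
for S in (t,s):
    hsv=cv2.cvtColor(S['img'],cv2.COLOR_RGB2HSV);h=hsv[...,0];H=np.uint8(((h<8)|(h>172))&(hsv[...,1]>120)&(hsv[...,2]>60))
    q=proj(S,[.6249,.1434,.2245]);k,l,st,c=cv2.connectedComponentsWithStats(H)
    i=[i for i in range(1,k) if np.hypot(*(c[i]-q))<15]
    P=np.array([.6249,.1434]);a=np.linspace(0,2*np.pi,60)
    pr=np.array([proj(S,[P[0]+.0287*np.cos(x),P[1]+.0287*np.sin(x),zz]) for x in a for zz in(.211,.238)],np.float32)
    M=cv2.moments(cv2.convexHull(pr));print([(c[j],st[j,4]) for j in i],'expected',M['m10']/M['m00'],M['m01']/M['m00'],M['m00'])
```

```text
[(array([229.94586895, 161.86894587]), np.int32(351))] expected 230.33790784154866 162.6135682893697 397.4319471102208
[(array([342.34267913, 183.10280374]), np.int32(321))] expected 342.3812389587743 182.59585665149183 362.8686191744637
```

View pics/c4.png

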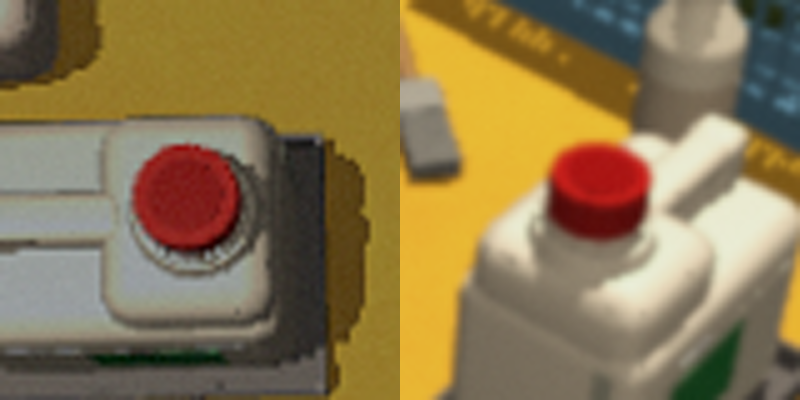

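The crops show the red cap level and seated on the collar, at about (187,195) in the top panel and (600,190) in the scene panel. Both positions match the expected home pose to within about 1 px.

```bash
python3 -c "
from cell import *
print(sign_off())"
```

```text
the job is handed in; nothing more can be done
None
```

The red cap is screwed home on the can's neck and released, and the job is handed in at about 19 s of the 59 s allowed. `sign_off()` gave no verdict.

- **Pick-up:** I closed the jaws on the cap twice, at about 90° to each other, to centre it, then carried it level to the neck.
- **Backward turn:** It touched the thread at a rim height of about 8.5 mm above the collar. Turned anticlockwise under 2–6 N, it rode up to about 12 mm. On that first pass I couldn't tell whether it had stayed at the top of the starts long enough. I lifted it slightly, went back onto the starts and repeated the last part slowly.
- **Drop and screwing down:** The thread dropped to about 6.3 mm. I then turned it about 130° clockwise, until it stopped sinking at about 0.45 N m, between the home (0.3) and overtightened (0.8) values.
- **Last checks:**
  - **Pose:** Both cameras show the cap level and seated, within about 1 px of the expected home position.
  - **Height:** At the end, the rim height worked out from the arm was −0.4 mm, about what the calibration allows.
  - **Arm clear:** The arm is well clear, with no force reading.
- **Not checked:** I did not re-measure the bystanders' positions. No move went near them, and no unexpected force appeared.

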